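Pop the battery hatch with one press

TASK

The battery in the bench tester's supply box is due for a change: open its hatch, the one with the round thumb pad, by pressing the pad in once with a fingertip, gently but all the way until it will go no further, then take the finger away so that the hatch pops up. Keep clear, watch it for a couple of seconds to be sure it stays open, and do not push it shut again. Leave the neighbouring box with the straight ridge shut, and do not pick up or shove anything else on the bench.

Things in the scene. Friction and masses are not known exactly. Their poses are not given: they have to be found in the camera images.
- battery_pod: the battery supply box: fixed white box, 130 deep x 110 wide x 82 mm high; origin at the centre of its underside, z up, -x is its front. On top a sprung white hatch, 79 x 80 mm, standing proud, upper face 96 mm above the bench; its hinge runs along y, 48 mm behind the box's centre, 88 mm up; it carries a round grey raised thumb pad, 28 mm across and 4 mm high, near the hatch's free (front) end.
- battery_press (a point): centre of the top of the round thumb pad, 100 mm above the bench when shut, 72 mm ahead of the hinge; moves with the hatch. Its axes are the hatch's: z out of its upper face, x towards the hinge. Press here, straight down.
- battery_hatch (a joint): hinge angle of the battery hatch, rad: -0.01 to 0.02 = shut; negative = pressed in, rubber stop near -0.125 (9 mm down at the press point); positive = popped up, fully 0.5. Push-push latch: shut, it lets go once pressed to -0.08 or beyond (6 mm down, 2 to 4 N), then rises as the finger withdraws and stays open. Pushed all the way down again, it latches shut.
- battery_latch (a joint): sideways place, m, of the small latch follower under the battery hatch: about 0 latched; 0.002 to 0.0075 while let go by a press; between -0.004 and 0.005 when the hatch stands open; below -0.006 when the open hatch is being pushed shut again.
- drying_pod: the look-alike box holding drying cartridges: fixed white box, 130 deep x 110 wide x 82 mm high; origin at the centre of its underside, z up, -x is its front. On top a sprung white hatch, 79 x 80 mm, standing proud, upper face 96 mm above the bench; its hinge runs along y, 48 mm behind the box's centre, 88 mm up; it carries a straight grey ridge, 56 mm long, 9 mm wide and 4 mm high, in place of the round pad. To be left shut.
- drying_hatch (a joint): hinge angle of the look-alike (ridge) hatch, rad: -0.01 to 0.02 = shut; negative = pressed in, rubber stop near -0.125 (9 mm down at the press point); positive = popped up, fully 0.5. Its latch works the same way: a press would pop it.
- module_a: loose small black tracker module with a red rim, 44 x 38 x 13 mm, on the bench; origin at the centre of its underside. Leave alone.
- module_b: another such tracker module, 44 x 38 x 13 mm, origin at the centre of its underside. Leave alone.
- weight: loose brass calibration weight with a knob, 32 mm across, 50 mm high, upright; origin at the centre of its underside. Leave alone.
- jar: loose small amber glass jar with a white cap, 42 mm across, 55 mm high; origin at the centre of its underside. Leave alone.
- mouse: loose black computer mouse, 100 x 58 x 29 mm; origin at the centre of its underside. Leave alone.
- marker: loose black and grey marker pen lying down, about 123 mm long along its x, 17 mm high with its clip; origin under its black barrel. Leave alone.

How it is judged:
On the way, in this order (a step that is already met when the one before it is completed fails the run):
1. the round pad's hatch is pressed in far enough to let the latch go (value of joint battery_hatch below -0.06 rad).
2. the hatch has popped up and stands open by itself for a second, with nothing touching its box (value of joint battery_hatch above 0.42 rad and contact force between each of the arm, the fingers and battery_pod below 0.1 N), for 1 s.
At the end, for the whole second after the job is handed in: the round-pad hatch stands open by more than 0.42 rad by itself, the ridge hatch is still shut (between -0.03 and 0.06 rad), and every loose thing is within 30 mm of where it started (value of joint battery_hatch above 0.42 rad and value of joint drying_hatch between -0.03 and 0.06 rad and distance of each of module_a, module_b, weight, jar, mouse, marker from where it was at the start of the episode below 0.03 m); the robot touches nothing.
It fails at once if the opened hatch is pushed shut again (pressed more than once) (value of joint battery_latch below -0.0065 m).
It fails at once if the ridge hatch is pressed or opened (value of joint drying_hatch below -0.05 rad or value of joint drying_hatch above 0.1 rad).
It fails at once if the battery box is struck or pressed harder than 70 N (contact force between any of the arm, the fingers and battery_pod above 70 N).
It fails at once if a bystander is lifted, carried or shoved more than 30 mm (distance of any of module_a, module_b, weight, jar, mouse, marker from where it was at the start of the episode above 0.03 m).
It also fails if it takes over 35 s, if anything falls off the work surface, if the arm or the gripper's body presses on something with over 40 N, if the wrist force passes 120 N, or if a joint passes its speed limit or range.

ROBOT

A 7-joint arm with a two-finger parallel gripper is mounted at the origin on the work surface. World frame = base frame: x ahead of the robot, y to its left, z up, the work surface at z = 0. Lengths are in m, angles in rad, forces in N, time in s.
With the tool pointing down it reaches from about 0.4 to 0.9 m from the base axis. Payload 5.6 kg.
Tool frame: the origin (TCP) lies midway between the tips of the shut fingers; the grasp point (between the pads) lies 19 mm behind it; y points along the fingers, z is the direction in which the jaws open and shut, and the axes are right-handed (so a half turn about y gives the same grasp; the last joint's range is limited). The gripper opens to 92 mm and grips with 3 to 60 N. Pads are 20 mm wide; open, the fingers measure 128 mm over their backs; the gripper's body (75 mm by 189 mm) begins 69 mm behind the grasp point.
Start: joints at [-1.299, 0.468, -0.012, 1.603, 0.006, 1.071, -0.056], TCP at [0.201, 0.618, 0.181] pointing down, gripper open.
Joint ranges: [-2.53, 2.53], [-0.31, 2.02], [-1.57, 1.55], [0.28, 2.44], [-1.29, 4.43], [0.15, 1.84], [-2.92, 2.92]. Speed limits (rad/s): [2.57, 2.57, 3.14, 3.14, 3.14, 3.14, 3.14].

INTERFACE

Orientations are given as a 3x3 rotation matrix whose columns are the frame's x, y, z axes.
In Python, from station import env, effector, solver, viewer, workorder, search_frame, tip_of gives the robot as it stands. Calls block until the motion is done:
- env.reach(position, orientation): joint-space move of the TCP to a pose.
- env.movel(position, frame=None, rate=0.15): straight line of the TCP; frame=None keeps the orientation; rate is the mean speed in m/s.
- env.goto_joints(angles): joint-space move.
- effector.release() and effector.grasp(squeeze=None): open the fingers fully, or close them until they stop; squeeze is the grip in N (None keeps the last).
- env.pause(seconds).
- solver.inverse_kinematics(position, orientation): joint angles nearest the present ones, or None.
- env.sense(): the state.
- viewer.read_camera(name): name is "scene" or "side" or "wrist"; returns (picture, depth): 384x512x3 uint8, red, green, blue; 384x512 float32, m along the optical axis (not along the pixel's ray), 0 where there is no reading.
- viewer.camera_info(name): a dict with "intrinsics" (3x3 intrinsics, pixels), "eye" and "rotation" of the camera in the world; the wrist camera has in their place "T_tool_cam" (4x4, takes a point from camera to tool coordinates, whose origin is the TCP and whose axes are the tool frame's). Camera axes: x right, y up, looking along -z (the intrinsics and any distortion apply to the point x, -y, -z); pixel columns grow to the right and rows downward; lengths in m; the calibration is good to about 2 mm. A picture is of the moment at which its call begins: read the wrist's pose just before it. camera_info takes no time and is no camera call.
A pose or a line that the arm cannot do raises env.PlanningError and nothing moves.
- workorder.finish_job(): hands the job in, once; it reports no verdict.
Trained networks look in the newest picture that a camera, given by its name, has taken for a name from the list of things; names that differ only in an ending like _2 or _b are one class to them, and where a whole thing is asked for, a point or a joint stands for the part that bears it (a point fixed in the world has none). Each returns a list of dicts, best first, with "score" (0 to 1); they miss things now and then, are a little off and sometimes report something else, mostly with a low value. They report only what shows in the picture. A call takes as long as a camera call.
- search_frame(camera, name): "at" ([x, y, z] in m, in world coordinates, good to about 4 mm: the middle of the surface that is visible of it).
- tip_of(camera, name): "at" ([x, y, z] in m, in world coordinates, good to about 4 mm: a listed point, or the origin of a listed thing).
The state is a dict: "t": time; "joint_positions": joint angles; "joint_velocities": joint speeds; "tau": joint torques, N m; "ee_pos": TCP position; "tcp_rot": TCP orientation; "wrist_force": force on the tool from outside, world axes, zero at the start; "moment": the same for the moment, N m; "gripper_width": finger opening in m.
Only numpy, scipy, OpenCV 4.12 (cv2) and the standard library are available. Lean on these libraries where they do the work, as an engineer would, in place of code of your own. Each camera call takes 0.05 s, during which the arm holds its last target.

## Working session

There is one attempt and no reset: what is moved stays moved. The work goes in short steps, each a Python script; the robot and the scene stay as the last script left them, time stands still between calls to the robot, and variables do not carry over. Pictures are saved under pics/ and viewed, and the job is handed in when it is done.

```bash
mkdir -p pics; ls; python3 - <<'E'
from station import *
import cv2
for c in ["scene","side","wrist"]:
    p,d=viewer.read_camera(c); cv2.imwrite(f"pics/{c}0.png",p[:,:,::-1])
    for n in ["battery_press"]:
        print(c,n,tip_of(c,n)[:3])
    for n in ["battery_pod","drying_pod"]:
        print(c,n,tip_of(c,n)[:2],search_frame(c,n)[:2])
s=env.sense(); print(s["t"],s["ee_pos"],s["tcp_rot"],s["wrist_force"])
E
```

```text
pics
scene battery_press [{'at': [0.4774, 0.1566, 0.1], 'score': 0.73}]
scene battery_pod [{'at': [0.503, 0.1585, 0.0015], 'score': 0.9}] [{'at': [0.512, 0.1269, 0.0839], 'score': 0.66}]
scene drying_pod [{'at': [0.5799, -0.158, -0.0025], 'score': 0.85}] [{'at': [0.5891, -0.1774, 0.0812], 'score': 0.74}]
side battery_press [{'at': [0.4789, 0.1544, 0.0988], 'score': 0.83}, {'at': [0.5779, -0.1567, 0.0001], 'score': 0.22}]
side battery_pod [{'at': [0.5018, 0.1621, 0.0006], 'score': 0.63}] [{'at': [0.4775, 0.1285, 0.0698], 'score': 0.77}]
side drying_pod [{'at': [0.5777, -0.1573, -0.0004], 'score': 0.6}] [{'at': [0.5421, -0.1834, 0.0795], 'score': 0.56}, {'at': [0.495, 0.1461, 0.0932], 'score': 0.28}]
wrist battery_press []
wrist battery_pod [] []
wrist drying_pod [] []
0.9 [0.20128848 0.61805151 0.18058016] [[ 9.50823705e-01  3.15778194e-05  3.09732597e-01]
 [-3.09732597e-01  5.27733746e-06  9.50823705e-01]
 [ 2.83903758e-05 -9.99999999e-01  1.47984976e-05]] [ 0.30818821  0.53111093 -0.706971  ]
```

View pics/scene0.png

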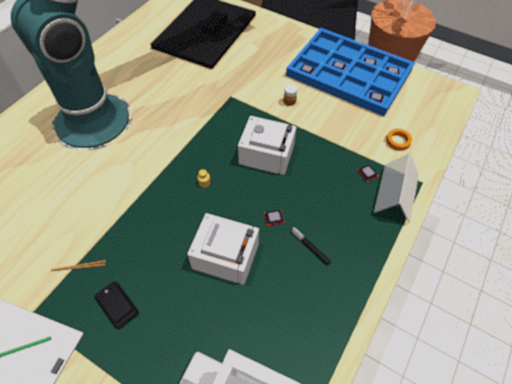

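View pics/side0.png

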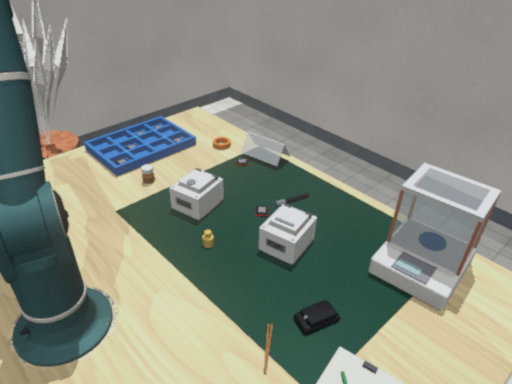

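The scene view shows the round pad at about (259,128), on the upper box. The ridge box is at about (225,245), and the jar, at (290,94), is just beyond the battery box. I'll measure the pad and the box yaw from depth.

```bash
cat > h.py <<'E'
import numpy as np, cv2
from station import *
def cloud(c, pose=None):
    p,d=viewer.read_camera(c); i=viewer.camera_info(c); K=np.array(i["intrinsics"])
    v,u=np.indices(d.shape)
    q=np.stack([(u-K[0,2])/K[0,0]*d,-(v-K[1,2])/K[1,1]*d,-d],-1)
    if pose is None: R,t=np.array(i["rotation"]),np.array(i["eye"])
    else:
        T=np.array(i["T_tool_cam"]); R=pose[1]@T[:3,:3]; t=pose[1]@T[:3,3]+pose[0]
    w=q@R.T+t; w[d==0]=np.nan
    return p,d,w
def hatch(p,w,c0):
    m=(np.abs(w[...,2]-0.096)<.007)&(np.hypot(w[...,0]-c0[0],w[...,1]-c0[1])<.1)
    P=w[m]; print("n",len(P),"z",np.percentile(P[:,2],[5,50,95]))
    r=cv2.minAreaRect((P[:,:2]*1000).astype(np.float32)); print("rect mm",r)
    return P,m
E
python3 - <<'E'
from h import *
print({k:v for k,v in viewer.camera_info("wrist").items()})
print(viewer.camera_info("scene").keys())
for c in ["scene","side"]:
    p,d,w=cloud(c)
    hatch(p,w,(.49,.158))
    g=cv2.cvtColor(p,cv2.COLOR_RGB2GRAY)
    m=(np.hypot(w[...,0]-.478,w[...,1]-.156)<.03)&(w[...,2]>.09)
    v,u=np.where(m); 
    cv2.imwrite(f"pics/{c}z.png",cv2.resize(p[v.min()-25:v.max()+40,u.min()-25:u.max()+45,::-1],None,fx=6,fy=6,interpolation=cv2.INTER_CUBIC))
    k=m&(g<200); print(u.min()-25,v.min()-25,np.percentile(g[m],[10,30,50,70,90]),w[k].mean(0),k.sum())
E
```

```text
{'intrinsics': array([[283.81714388,   0.        , 255.43374215],
       [  0.        , 283.81714388, 189.18524128],
       [  0.        ,   0.        ,   1.        ]]), 'T_tool_cam': array([[ 6.06573814e-04, -9.64491083e-01, -2.64114716e-01,
        -7.32899909e-02],
       [ 1.06321361e-03,  2.64115237e-01, -9.64490545e-01,
        -2.04586988e-01],
       [ 9.99999251e-01,  3.04224347e-04,  1.18566543e-03,
         1.32377181e-03],
       [ 0.00000000e+00,  0.00000000e+00,  0.00000000e+00,
         1.00000000e+00]])}
dict_keys(['intrinsics', 'eye', 'rotation'])
n 811 z [0.09166135 0.09691252 0.10096464]
rect mm ((513.3615112304688, 162.3406219482422), (93.89888000488281, 85.78106689453125), 14.675647735595703)
226 94 [148.7 173.2 209.5 213.  214. ] [0.48152482 0.15072432 0.10031575] 95
n 441 z [0.09048695 0.09493914 0.0990844 ]
rect mm ((513.4505615234375, 158.33975219726562), (95.77996063232422, 84.5149154663086), 14.733036994934082)
155 152 [146.  160.  200.5 217.  219. ] [0.47662171 0.15202846 0.09663697] 73
```

```bash
cat >> h.py <<'E'
def rot(a):
    z=np.array([-np.sin(a),np.cos(a),0]); y=np.array([0,0,-1.]); return np.stack([np.cross(y,z),y,z],1)
E
python3 - <<'E'
from h import *
effector.grasp()
R=rot(np.radians(14.7))
s=env.sense(); env.movel([s["ee_pos"][0],s["ee_pos"][1],.24],rate=.25)
env.reach([.450,.145,.22],R)
s=env.sense(); print(s["t"],s["ee_pos"],s["wrist_force"],s["gripper_width"])
p,d,w=cloud("wrist",(np.array(s["ee_pos"]),np.array(s["tcp_rot"])))
cv2.imwrite("pics/w1.png",p[:,:,::-1])
print(tip_of("wrist","battery_press"),tip_of("wrist","battery_pod"))
hatch(p,w,(.50,.158))
E
```

```text
4.675 [0.44991584 0.14585154 0.21987707] [-0.10347857  0.06479564  0.35150012] 0.00022813512275495399
[{'at': [0.479, 0.1563, 0.0968], 'score': 0.95}] [{'at': [0.4994, 0.1589, -0.004], 'score': 0.83}]
n 2166 z [0.09439175 0.09704852 0.10158369]
rect mm ((500.7765808105469, 159.38916015625), (67.0465087890625, 79.92575073242188), 14.835506439208984)
```

View pics/w1.png

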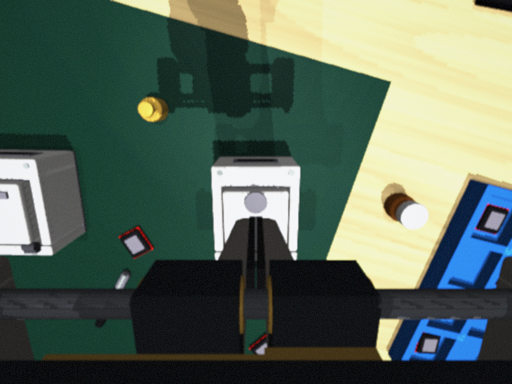

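The wrist view shows the round pad at about (255,201), in front of the shut fingers and square to the tool. Next I'll refine its centre and come down slowly, watching the force.

```bash
python3 - <<'E'
from h import *
R=rot(np.radians(14.8))
s=env.sense()
p,d,w=cloud("wrist",(np.array(s["ee_pos"]),np.array(s["tcp_rot"])))
g=p.astype(int).sum(-1)/3
v,u=np.indices(g.shape); m=(np.hypot(u-255,v-201)<17)
print(np.round(g[190:216:3,240:272:3]))
k=(np.hypot(u-255,v-201)<7); c1=np.nanmean(w[k],0)
h=m&(w[...,2]>.0985); c2=np.nanmean(w[h],0) if h.any() else None
print(c1,c2,h.sum(),u[h].mean(),v[h].mean())
E
```

```text
[[105. 107. 103.  99.  95.  96.  89. 102. 108. 107. 109.]
 [242. 239. 236. 138. 158. 169. 167. 117. 218. 243. 231.]
 [246. 247. 183. 175. 173. 175. 176. 179. 160. 247. 246.]
 [246. 242. 167. 174. 173. 176. 178. 177. 175. 242. 245.]
 [245. 241. 172. 173. 173. 175. 173. 174. 174. 223. 246.]
 [246. 243. 170. 172. 172. 175. 177. 175. 175. 234. 246.]
 [246. 246. 203. 170. 171. 174. 173. 172. 187. 246. 245.]
 [245. 245. 246. 211. 175. 171. 162. 194. 244. 245. 246.]
 [245. 245. 246. 246. 246. 240. 244. 246. 246. 246. 245.]]
[0.47926528 0.15313217 0.10119109] [0.47909292 0.15353303 0.10835216] 420 255.35476190476192 203.0952380952381
```

```bash
python3 - <<'E'
from h import *
R=rot(np.radians(14.8)); x,y=.4792,.1534
env.reach([x,y,.16],R)
env.movel([x,y,.112],R,rate=.08); env.pause(.2)
f0=env.sense()["wrist_force"][2]; print("f0",f0)
z=.106
while z>.083:
    env.movel([x,y,z],R,rate=.03)
    s=env.sense(); f=s["wrist_force"][2]-f0
    print(round(s["t"],2),round(z,4),np.round(s["ee_pos"],4),round(f,2))
    if f>12: break
    z-=.001
env.movel([x,y,.20],R,rate=.1)
s=env.sense(); print(s["t"],s["ee_pos"],s["wrist_force"])
p,d,w=cloud("side"); cv2.imwrite("pics/s2.png",cv2.resize(p[140:240,140:260,::-1],None,fx=5,fy=5,interpolation=cv2.INTER_CUBIC))
print(tip_of("side","battery_press")[:1],tip_of("scene","battery_press") if viewer.read_camera("scene") else 0)
E
```

```text
f0 -0.23395672992669375
6.55 0.106 [0.479  0.1533 0.1057] 0.74
6.8 0.105 [0.4792 0.1534 0.105 ] 0.62
7.05 0.104 [0.4791 0.1534 0.1039] 0.23
7.3 0.103 [0.4792 0.1534 0.103 ] 0.22
7.55 0.102 [0.4791 0.1534 0.1019] -0.21
7.8 0.101 [0.4791 0.1534 0.1009] 0.6
8.05 0.1 [0.4791 0.1534 0.0999] 0.37
8.3 0.099 [0.4792 0.1534 0.0989] -0.18
8.55 0.098 [0.4791 0.1534 0.0979] 0.78
8.8 0.097 [0.4792 0.1534 0.0969] 0.93
9.05 0.096 [0.4791 0.1534 0.0959] -0.3
9.3 0.095 [0.4792 0.1534 0.0949] 0.52
9.55 0.094 [0.4791 0.1534 0.0939] 0.52
9.8 0.093 [0.4792 0.1534 0.0929] 0.02
10.05 0.092 [0.4792 0.1534 0.0919] -0.36
10.3 0.091 [0.4791 0.1534 0.0909] 0.77
10.55 0.09 [0.4791 0.1534 0.09  ] 0.17
10.8 0.089 [0.4791 0.1533 0.0889] -0.01
11.05 0.088 [0.4792 0.1534 0.0879] -0.38
11.3 0.087 [0.4791 0.1534 0.0869] 1.14
11.55 0.086 [0.4791 0.1534 0.0859] -0.89
11.8 0.085 [0.4792 0.1534 0.0849] 0.81
12.05 0.084 [0.4792 0.1534 0.0839] -0.45
13.3583 [0.47872746 0.15322206 0.19933909] [-0.23706003 -0.05097277 -0.04139994]
[] [{'at': [0.4781, 0.1582, 0.1014], 'score': 0.66}]
```

View pics/s2.png

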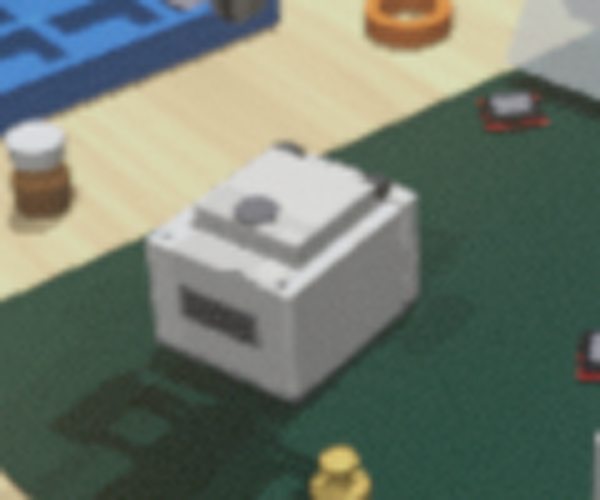

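No contact force was felt down to 84 mm, and the side crop shows the hatch still shut with the pad at about (255,210). I need to see where the fingertips really are.

```bash
python3 - <<'E'
from h import *
env.movel([.4792,.1534,.108],None,rate=.1)
s=env.sense(); print(s["t"],s["ee_pos"],s["gripper_width"])
ims=[]
p,d,w=cloud("side"); a=cv2.resize(p[100:250,120:280,::-1],None,fx=5,fy=4.99,interpolation=cv2.INTER_CUBIC)[:600]
cv2.imwrite("pics/s3.png",a)
p,d,w=cloud("scene"); cv2.imwrite("pics/c3.png",cv2.resize(p[50:200,180:340,::-1],None,fx=4,fy=4,interpolation=cv2.INTER_CUBIC))
p,d=viewer.read_camera("wrist"); cv2.imwrite("pics/w3.png",p[:,:,::-1])
E
```

```text
14.625 [0.47970967 0.1535244  0.10853152] 0.0002381823185076892
```

View pics/s3.png

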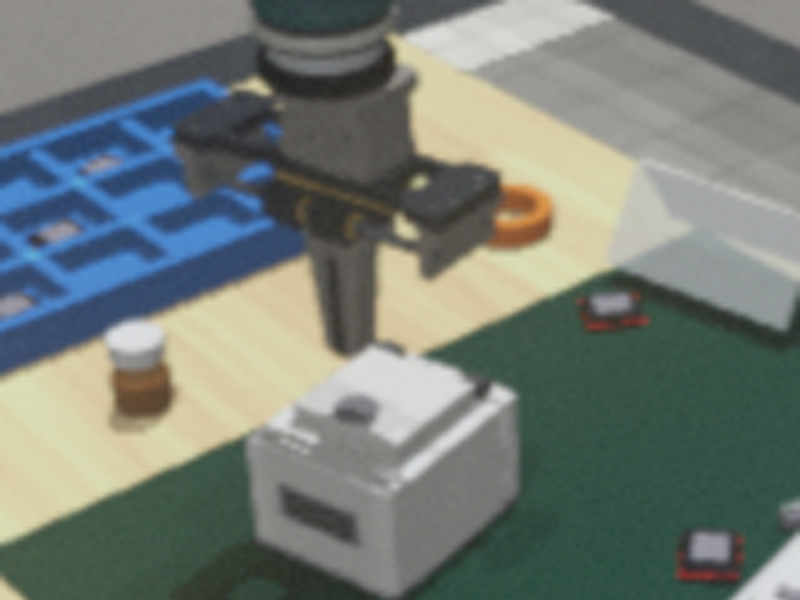

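View pics/c3.png

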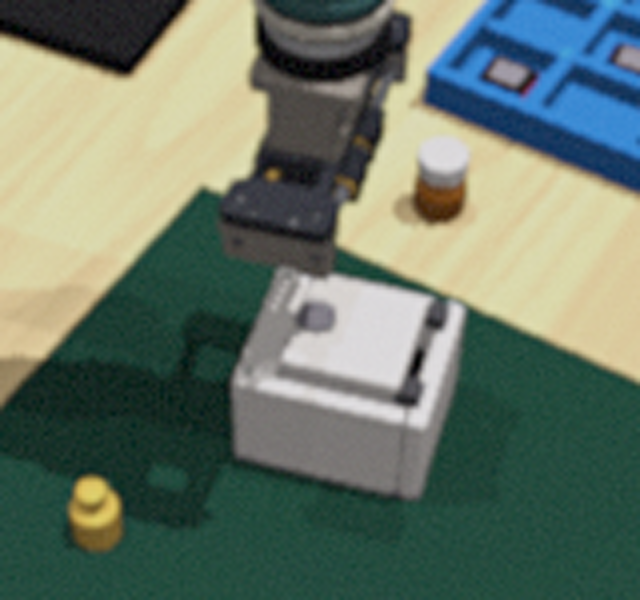

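View pics/w3.png

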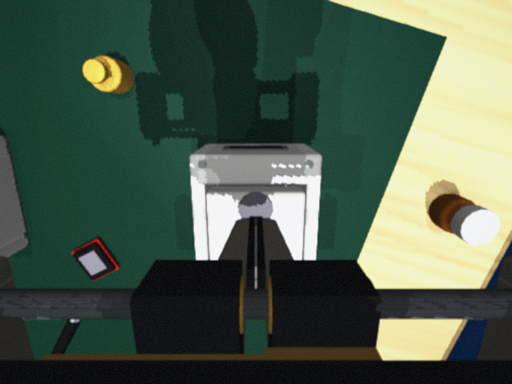

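```bash
python3 - <<'E'
from h import *
s=env.sense(); print(s["ee_pos"],np.round(s["tcp_rot"],3),s["t"])
p,d,w=cloud("side")
for cx,cy in [(350,345),(350,335),(340,325),(355,408),(390,480)]:
    u,v=120+cx//5,100+cy//5; print("side",u,v,np.round(w[v,u],4),p[v,u])
p,d,w=cloud("wrist",(np.array(s["ee_pos"]),np.array(s["tcp_rot"])))
for u,v in [(255,205),(250,225),(262,225),(245,235),(265,235),(245,250),(210,200)]:
    print("wrist",u,v,np.round(w[v,u],4),np.round(d[v,u],4),p[v,u])
i=viewer.camera_info("side");K=i["intrinsics"]
for c in ["side","scene"]:
    i=viewer.camera_info(c);K=i["intrinsics"]
    for P in [s["ee_pos"],[.4792,.1534,.1]]:
        q=np.array(i["rotation"]).T@(np.array(P)-i["eye"]); print(c,np.round([K[0,2]+K[0,0]*q[0]/-q[2],K[1,2]-K[1,1]*q[1]/-q[2]],1))
E
```

```text
[0.47964172 0.15362012 0.10863025] [[ 0.967  0.001 -0.255]
 [ 0.255  0.001  0.967]
 [ 0.001 -1.     0.   ]] 14.775
side 190 169 [0.4752 0.1423 0.1499] [93 91 86]
side 190 167 [0.4764 0.1431 0.1559] [91 88 82]
side 188 165 [0.4747 0.1501 0.1601] [75 72 66]
side 191 181 [0.481  0.1508 0.1007] [125 123 130]
side 198 196 [0.4665 0.0992 0.0803] [167 168 167]
wrist 255 205 [0.4778 0.1531 0.1011] 0.2233 [82 80 89]
wrist 250 225 [0.472  0.1487 0.158 ] 0.1666 [14 16 14]
wrist 262 225 [0.4701 0.1555 0.1583] 0.1663 [22 24 22]
wrist 245 235 [0.4726 0.1463 0.172 ] 0.1531 [52 46 46]
wrist 265 235 [0.4704 0.1569 0.1708] 0.1544 [53 52 49]
wrist 245 250 [0.4723 0.1469 0.1895] 0.1362 [54 50 50]
wrist 210 200 [0.4843 0.1177 0.0968] 0.2267 [245 246 248]
side [189.9 178.6]
side [190. 181.]
scene [258.1 126. ]
scene [257.8 128.2]
```

Both depth views agree: the real fingertip is about 40 mm above the reported TCP (0.148 against 0.1085), so the box has not been touched. Sideways it's lined up. I'll continue down, with contact expected at a TCP height near 0.06.

```bash
python3 - <<'E'
from h import *
R=rot(np.radians(14.8)); x,y=.4792,.1534
env.movel([x,y,.072],R,rate=.06); env.pause(.15)
f0=np.mean([env.sense()["wrist_force"][2] for _ in range(3)]); print("f0",f0)
z=.068
while z>.040:
    env.movel([x,y,z],R,rate=.03)
    s=env.sense(); f=s["wrist_force"][2]-f0
    print(round(s["t"],2),round(z,4),np.round(s["ee_pos"],4),round(f,2))
    if f>9: break
    z-=.001
print(z)
E
```

```text
f0 0.4377190841545562
16.06 0.068 [0.479  0.1533 0.0678] -0.9
16.31 0.067 [0.4793 0.1534 0.067 ] -1.15
16.56 0.066 [0.4791 0.1534 0.0661] 1.99
16.81 0.065 [0.479  0.1533 0.0649] 2.19
17.06 0.064 [0.479  0.1534 0.0639] 2.18
17.31 0.063 [0.4791 0.1534 0.0629] 1.28
17.56 0.062 [0.4791 0.1534 0.0619] 2.36
17.81 0.061 [0.4792 0.1534 0.0609] 2.24
18.06 0.06 [0.4793 0.1534 0.06  ] 1.9
18.31 0.059 [0.4792 0.1534 0.0589] 1.63
18.56 0.058 [0.4791 0.1534 0.0583] 5.09
18.81 0.057 [0.4792 0.1535 0.058 ] 11.73
0.056999999999999995
```

Contact came at about 0.0665 and the hard stop at 0.058, which is about 8.5 mm of travel and matches the rubber stop. Now I'll withdraw straight up.

```bash
python3 - <<'E'
from h import *
R=rot(np.radians(14.8)); x,y=.4792,.1534
env.movel([x,y,.085],R,rate=.05)
env.movel([x,y,.20],R,rate=.12)
s=env.sense(); print(s["t"],s["wrist_force"])
p,d,w=cloud("side"); cv2.imwrite("pics/s5.png",cv2.resize(p[100:250,120:280,::-1],None,fx=4,fy=4,interpolation=cv2.INTER_CUBIC))
print(tip_of("side","battery_press"))
E
```

```text
20.625 [-0.28942696 -0.29925035  0.3904538 ]
[{'at': [0.4934, 0.1613, 0.1323], 'score': 0.82}]
```

View pics/s5.png

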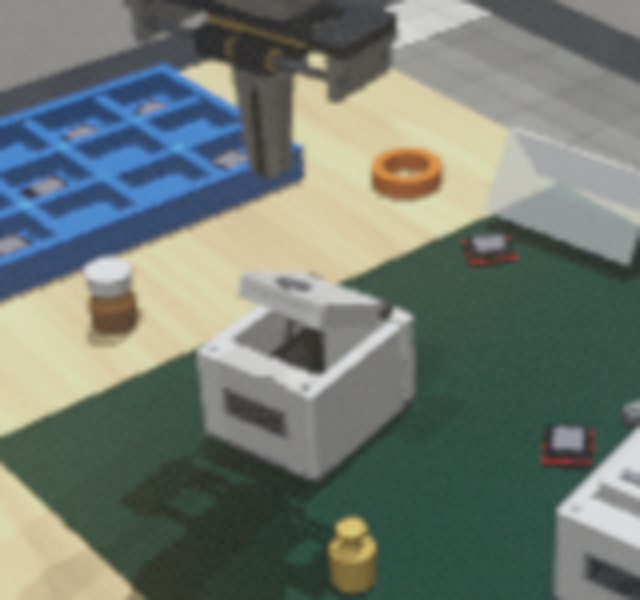

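The hatch stands open with its pad at about (295,285), at z = 0.132 (0.133 expected at 0.5 rad). I'll watch it for two seconds and then recheck.

```bash
python3 - <<'E'
from h import *
env.pause(2.2)
p,d,w=cloud("side"); cv2.imwrite("pics/s6.png",p[:,:,::-1])
a=tip_of("side","battery_press"); p2,d2=viewer.read_camera("scene"); cv2.imwrite("pics/c6.png",p2[:,:,::-1])
b=tip_of("scene","battery_press"); s=env.sense()
print(s["t"],s["wrist_force"],a[:1],b[:1])
E
```

```text
23.125 [ 0.05503674  0.79551441 -0.35134794] [{'at': [0.494, 0.162, 0.1311], 'score': 0.71}] [{'at': [0.4933, 0.1613, 0.1331], 'score': 0.97}]
```

View pics/s6.png

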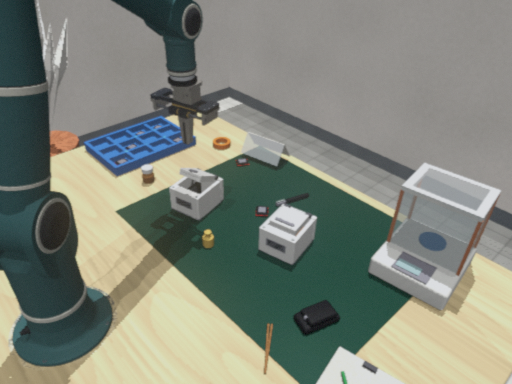

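View pics/c6.png

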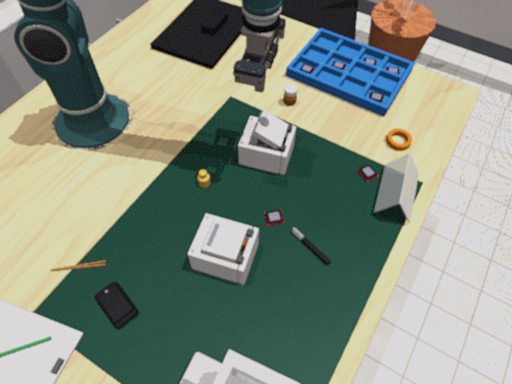

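In both views the battery hatch is open, at (198,180) in side and (268,130) in scene. The ridge hatch is shut, every loose thing is where it began, and the gripper is well clear. I'm handing the job in.

```bash
python3 - <<'E'
from station import *
print(workorder.finish_job())
E
```

```text
the job is handed in; nothing more can be done
None
```

The battery box's hatch is open and the job is handed in, at about 23 s of the 35 s allowed. I pressed the round pad once with the shut fingers. It took about 2 N over roughly 8.5 mm of travel to the rubber stop, where the force peaked near 12 N. Then I withdrew straight up.

**Last checks:** More than 2 s later the pad was still up at z of about 0.131–0.133 m in both cameras, against 0.133 m expected at 0.5 rad. The ridge hatch looked shut and the loose things looked unmoved. The wrist force was at noise level with the gripper well clear.

**What disagreed:** My first descent touched nothing, because the real fingertips are about 40 mm higher than the reported TCP. I confirmed this from the depth images and allowed for it before the press that worked.

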